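# Scrap a brass blank in a pedal bin with a hold-open catch

### The job

Put the spoiled brass blank into the red scrap bin, working the lid with its pedal alone and keeping off the lid. Press the pedal gently down to its stop, without stamping on it, slide it across and let it up into its catch so that the lid stays open; drop the brass blank in, then press the pedal out of the catch and ease it all the way back up so that the lid comes down under control and never falls shut. Leave the steel blank and everything else on the bench where it lies.

Things in the scene. Friction and masses are not known exactly. Their poses are not given: they have to be found in the camera images.
- bin: Round red scrap bin, fixed: outer diameter 200, black base diameter 206 up to 75 high, rim 230 above the bench, inner floor 79 above it. Origin: centre of its underside. Its own -x is the front, where the pedal sticks out; the lid is hinged at the back (+x); z up. The pedal lever turns about a rod along the bin's y through (0, 0, 43); the tread centre is 185 in front of that rod.
- bin_mouth (a point): Centre of the bin's open mouth at rim height (230 above the bench), axes as the bin. Inner diameter 192. Held open by the catch, the lid stands 1.15 to 1.8 rad from level at the back of the mouth, up to 210 above the rim, and leans over the rear 85 of the mouth at most.
- tread (a point): Centre of the top of the yellow pedal tread with black pad; moves with the pedal, axes as the bin, tipped with the lever. Tread 52 long (bin's x), 64 wide (y); side lips 4 thick stand 8 above the pad, 60 clear between them. About 77 above the bench when up, 17 to 36 at the bottom stop. It lies 82 in front of the bin's base.
- pedal (a joint): Lever angle, rad: 0 = up (lid shut), grows as pressed. Spring and lid push it up with about 8 to 12 N at the tread. The bottom stop is the lower edge of the slot in an adjustable steel catch plate: met anywhere from 0.225 to 0.325 rad (tread 41 to 60 lower), not measured, to be felt. Pad friction or a push on a lip moves the pedal sideways. Over 28 N on it strains it.
- shift (a joint): Sideways travel of the pedal, m: 0 = in the upright leg of the slot, up to 0.020 towards the bin's own -y. It can cross only with the tread within 2 mm of the bottom stop. Beyond 0.017 the lever is under its seat: let up about 7 mm at the tread it seats behind a 2.5 mm lip and stays down by itself. To free it: press to the stop, slide back to 0, let up.
- lid (a joint): Lid opening, rad: 0 = shut on the rim, 1.57 = upright. Round aluminium lid, diameter 206, linked to the pedal: lid = 6.33 x pedal angle. Nothing damps it: if the pedal is let go, the lid falls shut. Shutting faster than 4 rad/s counts as falling.
- brass_mid (a point): Centre of the spoiled brass blank, half-way up (11 above the bench): bright yellow bar lying along its own x, 70 long: square shank 22 x 22 x 45 towards -x and a round spigot, diameter 14, 25 long, towards +x. The shank runs from 25 behind this point to 20 ahead of it; grip it across y about 3 behind this point. 0.22 kg.
- steel_mid (a point): Centre of the steel blank, of the very same shape but grey: not to be touched.
- hammer: Hammer lying on the bench, about 300 long, not to be moved.
- spanner: Steel spanner lying on the bench, not to be moved.
- screwdriver: Screwdriver with a red handle lying on the bench, not to be moved.
- tin: Open round aluminium tin, diameter 76, 70 high, not to be moved.
- nut: Dark steel hexagon nut blank, 30 across, 13 high, not to be moved.
- file: Flat file with a wooden handle, about 310 long, not to be moved.
There are look-alikes about, which are no part of the job. Of the things shaped like the part that bears brass_mid, the brass one is meant.

How it is judged:
By the outcome, as a careful person would: the job done as asked, in the order asked, and still so for the second after the job is handed in, with the robot touching nothing.
It also fails if it takes over 72 s, if anything falls off the work surface, if the arm or the gripper's body presses on something with over 40 N, if the wrist force passes 120 N, or if a joint passes its speed limit or range.

### The arm

A 6-joint arm with a two-finger parallel gripper is mounted at the origin on the work surface. World frame = base frame: x ahead of the robot, y to its left, z up, the work surface at z = 0. Lengths are in m, angles in rad, forces in N, time in s.
With the tool pointing down it reaches from about 0.3 to 0.775 m from the base axis. Payload 14.6 kg.
Tool frame: the origin (TCP) lies between the finger pads; the fingertips stand 8 mm ahead of it and the grasp point (between the pads) lies 11 mm behind it; z points along the fingers, y is the direction in which the jaws open and shut (so a half turn about z gives the same grasp; the last joint's range is limited). The gripper opens to 94 mm and grips with 3 to 60 N. Pads are 16 mm wide; open, the fingers measure 119 mm over their backs; the gripper's body (75 mm by 177 mm) begins 78 mm behind the grasp point.
Start: joints at [-1.358, 0.3, 1.521, -0, 1.321, -0.067], TCP at [0.152, -0.529, 0.213] pointing down, gripper open.
Joint ranges: [-3.03, 3.03], [-0.79, 2.21], [0.23, 2.52], [-1.04, 4.18], [0, 3.07], [-2.55, 2.55]. Speed limits (rad/s): [2.22, 2.22, 2.57, 3.14, 3.14, 3.14].

### API

Orientations are given as a rotation vector (axis times angle).
In Python, from workcell import ctrl gives the robot as it stands.
- The arm moves only by the tool arm_command, never from a script. Its argument "steps" is one flat list of numbers, 5 for each row, row after row: the shift along the world's x, y, z in m, then the turn about the world's z in degrees, then the finger opening in m, from 0 to 0.094. A call has 1 to 10 rows; each row shifts and turns the commanded pose from where the row before left it; what a row does not reach is not made up. A row lasts 1/8 s, in which the tool goes at most 62.5 mm and 10.7 degrees, less where a joint would pass 70% of its speed; a pose out of reach is approached as far as the arm can. A call is refused whole if a number of a shift passes 0.0625 or a number of a turn 10.7, either way. A call with a gripper value outside its range is refused whole. The fingers move at their own pace and stop on an object; the grip force is fixed at half the most. Time passes only in rows, so rows that do not move let the fingers close. It gives the time, the measured TCP pose, the force and the opening at its end, in the units of the state.
- ctrl.read_state(): the state, without advancing time (a new reading comes with each control period).
- ctrl.read_camera(name): name is "scene" or "top"; returns a dict with "frame" (400x640x3 uint8, red, green, blue), "range_z" (400x640 float32, m along the optical axis (not along the pixel's ray), 0 where there is no reading), "mtx" (3x3 intrinsics, pixels), "xyz" and "orientation" of the camera in the world. Camera axes: x right, y up, looking along -z (the intrinsics and any distortion apply to the point x, -y, -z); pixel columns grow to the right and rows downward; lengths in m; the calibration is good to about 2 mm. A picture is of the moment at which its call begins.
- ctrl.finish_job(): hands the job in, once; it reports no verdict.
Trained networks look in a picture, given as the dict that the camera call returned (one of the last four; its "shot" number tells which), for a name from the list of things; names that differ only in an ending like _2 or _b are one class to them, and where a whole thing is asked for, a point or a joint stands for the part that bears it (a point fixed in the world has none). Each returns a list of dicts, best first, with "p" (0 to 1); they miss things now and then, are a little off and sometimes report something else, mostly with a low value. They report only what shows in the picture. A call takes as long as a camera call. They do not tell look-alikes from the thing itself.
- ctrl.trace(picture, name): "pixels" (400x640 bool, what is visible of it) and "rect" ([left, top, right, bottom] in pixels, round what is visible of it).
- ctrl.landmark_of(picture, name): "uv" ([column, row] in pixels: a listed point, or the origin of a listed thing).
The state is a dict: "clock": time; "q": joint angles; "qvel": joint speeds; "effort": joint torques, N m; "tcp_pos": TCP position; "orientation": TCP orientation; "contact_force": force on the tool from outside, world axes, zero at the start; "wrist_torque": the same for the moment, N m; "opening": finger opening in m.
Only numpy, scipy, OpenCV 4.12 (cv2) and the standard library are available. Lean on these libraries where they do the work, as an engineer would, in place of code of your own. Each camera call takes 0.05 s, during which the arm holds its last target. There are 200 camera calls.

## Working session

There is one attempt and no reset: what is moved stays moved. The work goes in short steps, Python scripts to look and compute and a tool call to move; the robot and the scene stay as the last step left them, time stands still between calls to the robot, and variables do not carry over. Pictures are saved under pics/ and viewed, about 8 in all and at most 12, crops included, and the job is handed in when it is done.

Besides the shell and the picture viewer there is one more tool, called after ">>>" in YAML: its name, and indented under it one key for each argument. arm_command: Moves the arm, as the interface text tells. Its arguments: {"type":"object","properties":{"steps":{"type":"array"}},"required":["steps"]}

```bash
mkdir -p pics; cat > h.py <<'E'
import numpy as np, cv2
from scipy.spatial.transform import Rotation as R
from workcell import ctrl
def rot(o):
    o=np.array(o,float)
    return o if o.shape==(3,3) else (R.from_rotvec(o).as_matrix() if o.size==3 else R.from_quat(o).as_matrix())
def cloud(p):
    K=np.array(p["mtx"]);z=p["range_z"];v,u=np.mgrid[:400,:640]
    c=np.stack([(u-K[0,2])/K[0,0]*z,-(v-K[1,2])/K[1,1]*z,-z],-1)
    return c@rot(p["orientation"]).T+np.array(p["xyz"])
def ray(p,uv,h):
    K=np.array(p["mtx"]);d=rot(p["orientation"])@np.array([(uv[0]-K[0,2])/K[0,0],-(uv[1]-K[1,2])/K[1,1],-1])
    o=np.array(p["xyz"]);return o+d*(h-o[2])/d[2]
def save(p,n,crop=None,s=1):
    f=p["frame"][:,:,::-1]
    if crop: f=f[crop[1]:crop[3],crop[0]:crop[2]]
    cv2.imwrite("pics/"+n,cv2.resize(f,None,fx=s,fy=s,interpolation=cv2.INTER_CUBIC))
E
python3 - <<'E'
from h import *
np.set_printoptions(precision=4,suppress=True)
H=dict(bin=0,bin_mouth=.23,tread=.077,brass_mid=.011,steel_mid=.011)
for c in("scene","top"):
    p=ctrl.read_camera(c);save(p,c+"1.png");X=cloud(p);print(c,{k:p[k] for k in p if k not in("frame","range_z")})
    for n in H:
        for d in ctrl.landmark_of(p,n)[:3]:
            u,v=np.round(d["uv"]).astype(int);print(n,round(d["p"],2),d["uv"],ray(p,d["uv"],H[n]),X[np.clip(v,0,399),np.clip(u,0,639)])
print(ctrl.read_state())
E
```

```text
scene {'mtx': array([[376.3397,   0.    , 314.4355],
       [  0.    , 376.3397, 204.6538],
       [  0.    ,   0.    ,   1.    ]]), 'xyz': array([ 1.263 , -0.2853,  0.7373]), 'orientation': array([0.8109, 0.5855, 1.1037]), 'shot': 1}
bin 0.72 [415.6, 238.6] [0.5766 0.2765 0.    ] [0.6491 0.2188 0.0759]
bin 0.67 [393.4, 312.2] [0.7843 0.0804 0.    ] [0.7861 0.0778 0.0041]
bin_mouth 0.67 [426.2, 170.3] [0.5706 0.2761 0.23  ] [0.5839 0.2645 0.2408]
tread 0.78 [352.8, 225.0] [0.5342 0.0893 0.077 ] [0.5356 0.0892 0.078 ]
brass_mid 0.67 [235.3, 250.3] [ 0.4388 -0.2304  0.011 ] [ 0.4512 -0.2319  0.0232]
brass_mid 0.53 [201.0, 258.0] [ 0.4341 -0.3255  0.011 ] [ 0.4465 -0.3249  0.0218]
brass_mid 0.47 [269.1, 260.5] [ 0.5147 -0.1518  0.011 ] [ 0.5121 -0.1514  0.0104]
steel_mid 0.5 [355.0, 223.9] [0.4591 0.1353 0.011 ] [0.5308 0.0978 0.0754]
steel_mid 0.49 [259.2, 292.9] [ 0.6169 -0.2049  0.011 ] [ 0.6261 -0.2066  0.0212]
top {'mtx': array([[443.908 ,   0.    , 322.7846],
       [  0.    , 443.908 , 194.5472],
       [  0.    ,   0.    ,   1.    ]]), 'xyz': array([ 0.4101, -0.0048,  1.6047]), 
[... 453 characters left out ...]
mid 0.57 [362.0, 199.1] [ 0.5086 -0.155   0.011 ] [ 0.5084 -0.1541  0.0204]
steel_mid 0.49 [219.1, 244.9] [0.3373 0.3533 0.011 ] [0.3376 0.3503 0.0259]
steel_mid 0.46 [378.7, 170.2] [ 0.6143 -0.2145  0.011 ] [ 0.6138 -0.2143  0.0207]
{'clock': 0.6, 'q': array([-1.3576,  0.2999,  1.521 ,  0.    ,  1.3207, -0.0666]), 'qvel': array([-0.0002, -0.0006, -0.0006,  0.0009, -0.001 , -0.0019]), 'effort': array([  0.0011, -53.1479, -35.2828,   0.0709,   0.0214,   0.    ]), 'tcp_pos': array([ 0.1519, -0.5286,  0.2134]), 'orientation': array([-3.1109, -0.438 ,  0.    ]), 'contact_force': array([ 0.9732, -0.5697, -0.4332]), 'wrist_torque': array([ 0.0241,  0.027 , -0.0171]), 'opening': 0.0937788706442556}
```

View pics/scene1.png

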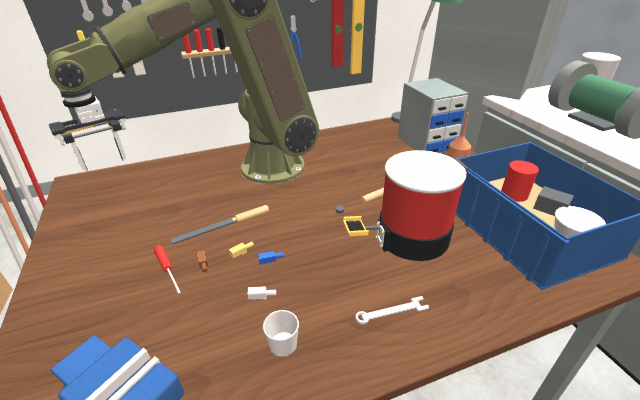

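View pics/top1.png

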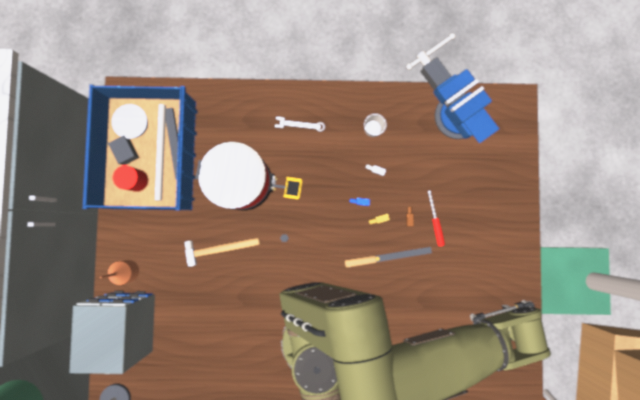

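The brass blank is the yellow one, at about (379,219) in the top picture. The look-alikes are blue (360,201), copper (410,217) and steel (376,170). The bin is at (233,175) and the pedal at (292,188). Next I'll measure them precisely.

```bash
python3 - <<'E'
from h import *
np.set_printoptions(precision=4,suppress=True)
for c in("top","scene"):
    p=ctrl.read_camera(c);X=cloud(p);hsv=cv2.cvtColor(p["frame"],cv2.COLOR_RGB2HSV).astype(int)
    xy=X[...,:2]
    lid=(np.linalg.norm(xy-[.56,.27],axis=-1)<.15)&(X[...,2]>.225)
    (cx,cy),r=cv2.minEnclosingCircle(xy[lid].astype(np.float32));print(c,"lid",lid.sum(),cx,cy,r,np.median(X[lid],0))
    yel=(hsv[...,0]>20)&(hsv[...,0]<34)&(hsv[...,1]>110)&(hsv[...,2]>90)
    if c=="top":
        for d in ctrl.trace(p,"bin")[:2]: print("bin",d["p"],d["rect"])
    m=yel&(np.linalg.norm(xy-[.535,.095],axis=-1)<.06)&(X[...,2]>.04)
    if m.sum()>5:
        P=xy[m].astype(np.float32);print("tread",m.sum(),cv2.minAreaRect(P),np.median(X[m],0),np.percentile(X[m][:,2],[5,50,95]))
    m=yel&(np.linalg.norm(xy-[.444,-.228],axis=-1)<.05)
    vu=np.argwhere(m);Q=np.array([ray(p,(u,v),.018)[:2] for v,u in vu],np.float32)
    mu=Q.mean(0);e,V=np.linalg.eigh(np.cov(Q.T));a=V[:,1]
    t=(Q-mu)@a;w=(Q-mu)@V[:,0]
    if (t**3).mean()<0:a=-a;t=-t   # long thin tail = spigot
    print("brass",len(Q),mu,"axis",a,np.degrees(np.arctan2(a[1],a[0])),"ext",t.min(),t.max(),"mid",mu+a*(t.min()+t.max())/2,cv2.minAreaRect(Q))
    for lo in np.linspace(t.min(),t.max(),6)[:-1]:
        k=(t>=lo)&(t<lo+.015);print("   %.3f w %.4f c %.4f"%(lo,np.ptp(w[k]),(w[k].max()+w[k].min())/2))
    save(p,c+"2.png",(220,150,440,250) if c=="top" else (180,150,480,320),3.5 if c=="top" else 2.6)
E
```

```text
top lid 3468 0.5635879039764404 0.27700740098953247 0.10732129961252213 [0.5646 0.2723 0.2397]
bin 0.73 [193.9, 142.5, 303.9, 209.3]
bin 0.46 [430.6, 217.3, 445.0, 241.8]
tread 159 ((0.5397387146949768, 0.09226232767105103), (0.051545776426792145, 0.06796179711818695), 81.50138092041016) [0.5393 0.093  0.078 ] [0.0705 0.078  0.0896]
brass 103 [ 0.4389 -0.2189] axis [-0.3075  0.9515] 107.91100143415221 ext -0.030673945040980543 0.03966150565717127 mid [ 0.4375 -0.2146] ((0.4370248019695282, -0.21483230590820312), (0.021388839930295944, 0.07025096565485), 19.214868545532227)
   -0.031 w 0.0215 c -0.0000
   -0.017 w 0.0215 c 0.0002
   -0.003 w 0.0204 c -0.0000
   0.012 w 0.0146 c 0.0007
   0.026 w 0.0112 c -0.0005
scene lid 2731 0.566892147064209 0.2780504822731018 0.1077408641576767 [0.5857 0.2622 0.2389]
tread 167 ((0.5403053164482117, 0.09515289962291718), (0.05522415414452553, 0.07326417416334152), 82.46281433105469) [0.5347 0.0965 0.0788] [0.0717 0.0788 0.0862]
brass 25 [ 0.4465 -0.2086] axis [ 0.309  -0.9511] -72.0032624827377 ext -0.02862930881004452 0.03170633523770126 mid [ 0.447  -0.2101] ((0.44937631487846375, -0.2084219753742218), (0.025739623233675957, 0.05742359161376953), 34.21387481689453)
   -0.029 w 0.0037 c -0.0008
   -0.017 w 0.0148 c 0.0066
   -0.004 w 0.0199 c -0.0071
   0.008 w 0.0199 c -0.0071
   0.020 w 0.0018 c 0.0019
```

View pics/top2.png

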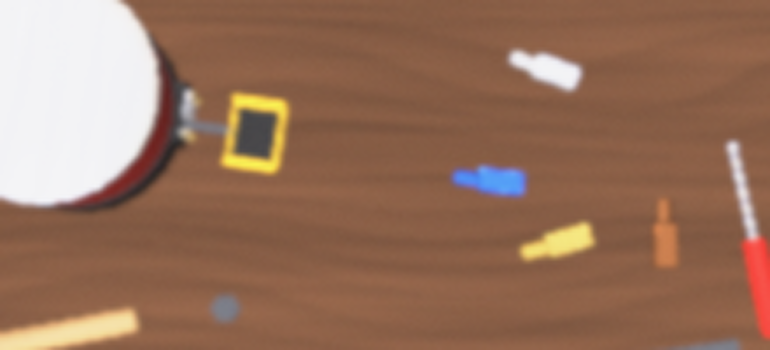

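View pics/scene2.png

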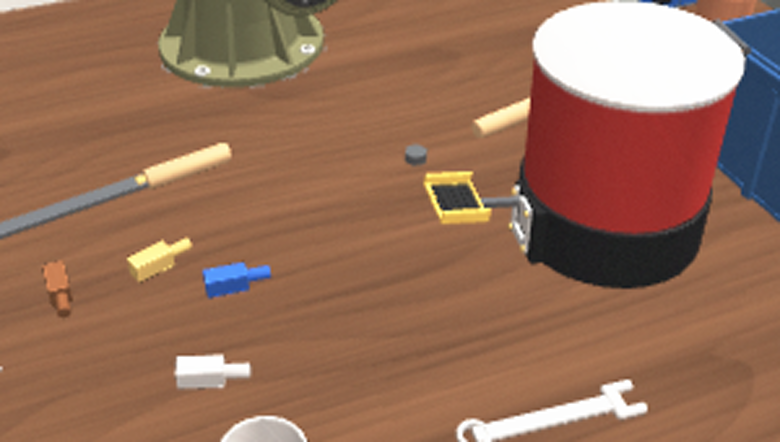

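The mask gives the blank its full 70 mm length, with the grip point near (0.442, -0.228) and its axis at about 108°. The tread is at (0.5395, 0.093), 186 mm from the bin centre (0.565, 0.277), which matches the given 185, so the bin's x axis points at about 82°. I'll move above the tread with the jaws along the bin's y, opened to 22 mm so they fit between the lips.

>>> arm_command:
  steps: [0.0258,0.0414,0,4.4,0.022,0.0258,0.0414,0,4.4,0.022,0.0258,0.0414,0,4.4,0.022,0.0258,0.0414,0,4.4,0.022,0.0258,0.0414,0,4.4,0.022,0.0258,0.0414,0,4.4,0.022,0.0258,0.0414,0,4.4,0.022,0.0258,0.0414,0,4.4,0.022,0.0258,0.0414,0,4.4,0.022,0.0258,0.0414,0,4.4,0.022]

```text
clock: 2.0
tcp_pos: [0.4105, -0.1131, 0.2137]
orientation: [2.718, 1.575, 0.001]
contact_force: [0.4, -0.5, 0.4]
opening: 0.0224
```

>>> arm_command:
  steps: [0.0258,0.0414,0,4.4,0.022,0.0258,0.0414,0,4.4,0.022,0.0258,0.0414,0,4.4,0.022,0.0258,0.0414,0,4.4,0.022,0.0258,0.0414,0,4.4,0.022,0,0,-0.04,0,0.022,0,0,-0.04,0,0.022,0,0,-0.02,0,0.022,0,0,0,0,0.022]

```text
clock: 3.12
tcp_pos: [0.5383, 0.0923, 0.1123]
orientation: [-2.369, -2.061, 0.003]
contact_force: [0.2, 0.3, -0.1]
opening: 0.0215
```

```bash
python3 - <<'E'
from h import *
p=ctrl.read_camera("scene");save(p,"s3.png",(300,140,480,275),4)
s=ctrl.read_state();print(s["tcp_pos"],s["orientation"],s["contact_force"],s["opening"],s["q"])
E
```

```text
[0.53890385 0.09238531 0.11362979] [-2.37022812e+00 -2.06150677e+00  5.97632835e-04] [0.49820883 0.33928119 0.97357212] 0.02204587907776824 [1.02784086e-01 3.95639161e-01 1.63790393e+00 1.90158360e-05
 1.10852676e+00 2.41873916e-01]
```

View pics/s3.png

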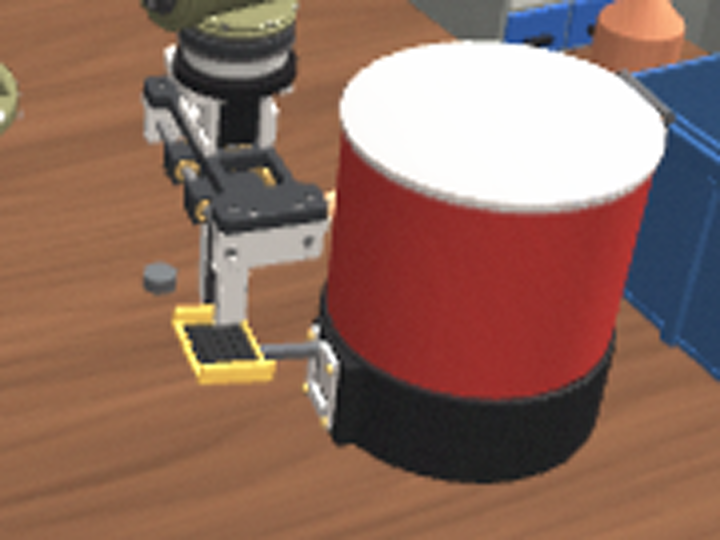

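The fingers hang over the pad between the lips and clear of the bin. I'll go down slowly to make contact.

>>> arm_command:
  steps: [0,0,-0.006,0,0.022,0,0,-0.006,0,0.022,0,0,-0.006,0,0.022,0,0,-0.003,0,0.022,0,0,-0.002,0,0.022,0,0,-0.002,0,0.022,0,0,-0.002,0,0.022]

```text
clock: 4.05
tcp_pos: [0.539, 0.0924, 0.0865]
orientation: [2.37, 2.062, 0.0]
contact_force: [-0.9, -0.4, 4.3]
opening: 0.0219
```

>>> arm_command:
  steps: [0,0,-0.003,0,0.022,0,0,-0.003,0,0.022,0,0,-0.003,0,0.022,0,0,-0.003,0,0.022]

```text
clock: 4.55
tcp_pos: [0.5395, 0.0918, 0.0753]
orientation: [2.369, 2.061, 0.001]
contact_force: [-1.0, -4.8, 9.5]
opening: 0.0222
```

>>> arm_command:
  steps: [0,0,-0.003,0,0.022,0,0,-0.003,0,0.022,0,0,-0.003,0,0.022,0,0,-0.003,0,0.022]

```text
clock: 5.05
tcp_pos: [0.5396, 0.0916, 0.0634]
orientation: [2.369, 2.06, 0.001]
contact_force: [-2.0, -7.1, 9.2]
opening: 0.0221
```

>>> arm_command:
  steps: [0,-0.0005,-0.003,0,0.022,0,-0.0005,-0.003,0,0.022,0,0,-0.003,0,0.022,0,0,-0.003,0,0.022]

```text
clock: 5.55
tcp_pos: [0.5397, 0.0911, 0.0514]
orientation: [2.369, 2.061, 0.002]
contact_force: [-1.5, -3.7, 10.7]
opening: 0.0219
```

>>> arm_command:
  steps: [0,0,-0.002,0,0.022,0,0,-0.002,0,0.022]

```text
clock: 5.8
tcp_pos: [0.5397, 0.0912, 0.0474]
orientation: [2.369, 2.061, 0.002]
contact_force: [-0.5, -2.5, 9.5]
opening: 0.0219
```

>>> arm_command:
  steps: [0,0,-0.001,0,0.022,0,0,-0.001,0,0.022]

```text
clock: 6.05
tcp_pos: [0.5397, 0.0912, 0.0454]
orientation: [2.369, 2.061, 0.002]
contact_force: [-1.1, -2.4, 9.2]
opening: 0.0223
```

Deflection under the 10 N load is about 0.8 mm, so the arm's stiffness is roughly 12 N/mm. I'll feel for the stop in 1.2 mm bites.

>>> arm_command:
  steps: [0,0,-0.0006,0,0.022,0,0,-0.0006,0,0.022]

```text
clock: 6.3
tcp_pos: [0.5397, 0.0913, 0.0442]
orientation: [2.369, 2.061, 0.002]
contact_force: [-1.6, -2.2, 8.9]
opening: 0.0219
```

>>> arm_command:
  steps: [0,0,-0.0006,0,0.022,0,0,-0.0006,0,0.022]

```text
clock: 6.55
tcp_pos: [0.5397, 0.0913, 0.0431]
orientation: [2.369, 2.061, 0.003]
contact_force: [0.2, -1.3, 9.2]
opening: 0.022
```

>>> arm_command:
  steps: [0,0,-0.0006,0,0.022,0,0,-0.0006,0,0.022]

```text
clock: 6.8
tcp_pos: [0.5397, 0.0913, 0.0419]
orientation: [2.369, 2.061, 0.003]
contact_force: [-0.1, -1.0, 8.8]
opening: 0.0219
```

>>> arm_command:
  steps: [0,0,-0.0006,0,0.022,0,0,-0.0006,0,0.022]

```text
clock: 7.05
tcp_pos: [0.5397, 0.0914, 0.0406]
orientation: [2.369, 2.061, 0.003]
contact_force: [-0.4, -0.8, 10.1]
opening: 0.0217
```

>>> arm_command:
  steps: [0,0,-0.0006,0,0.022,0,0,-0.0006,0,0.022]

```text
clock: 7.3
tcp_pos: [0.5397, 0.0914, 0.0395]
orientation: [2.369, 2.061, 0.003]
contact_force: [-1.2, -1.1, 9.6]
opening: 0.022
```

>>> arm_command:
  steps: [0,0,-0.0006,0,0.022,0,0,-0.0006,0,0.022]

```text
clock: 7.55
tcp_pos: [0.5397, 0.0915, 0.0383]
orientation: [2.369, 2.061, 0.003]
contact_force: [0.1, 0.8, 8.4]
opening: 0.0224
```

>>> arm_command:
  steps: [0,0,-0.0006,0,0.022,0,0,-0.0006,0,0.022]

```text
clock: 7.8
tcp_pos: [0.5397, 0.0916, 0.0371]
orientation: [2.369, 2.061, 0.003]
contact_force: [-0.4, 0.2, 8.7]
opening: 0.0219
```

>>> arm_command:
  steps: [0,0,-0.0006,0,0.022,0,0,-0.0006,0,0.022]

```text
clock: 8.05
tcp_pos: [0.5397, 0.0916, 0.0359]
orientation: [2.37, 2.061, 0.003]
contact_force: [-1.2, 0.6, 10.1]
opening: 0.0219
```

>>> arm_command:
  steps: [0,0,-0.0006,0,0.022,0,0,-0.0006,0,0.022]

```text
clock: 8.3
tcp_pos: [0.5401, 0.0916, 0.0352]
orientation: [2.369, 2.061, 0.004]
contact_force: [-2.2, -0.0, 17.2]
opening: 0.0219
```

The stop is at a TCP height of about 0.0352, 51 mm below the up position. I'll slide it across towards the bin's -y, which is the direction (0.99, -0.137).

>>> arm_command:
  steps: [0.002,-0.0003,0,0,0.022,0.002,-0.0003,0,0,0.022,0.002,-0.0003,0,0,0.022,0.002,-0.0002,0,0,0.022,0.002,-0.0003,0,0,0.022]

```text
clock: 8.93
tcp_pos: [0.5502, 0.0902, 0.0353]
orientation: [2.369, 2.061, 0.004]
contact_force: [-1.1, 0.4, 15.1]
opening: 0.0221
```

>>> arm_command:
  steps: [0.002,-0.0003,0,0,0.022,0.002,-0.0003,0,0,0.022,0.002,-0.0003,0,0,0.022,0.001,-0.0001,0,0,0.022]

```text
clock: 9.43
tcp_pos: [0.5572, 0.0892, 0.0353]
orientation: [2.369, 2.06, 0.005]
contact_force: [-1.1, 0.9, 14.2]
opening: 0.0221
```

```bash
python3 - <<'E'
from h import *
p=ctrl.read_camera("scene");save(p,"s4.png",(300,60,500,275),2.7)
hsv=cv2.cvtColor(p["frame"],cv2.COLOR_RGB2HSV).astype(int);X=cloud(p)
m=(hsv[...,0]>20)&(hsv[...,0]<34)&(hsv[...,1]>110)&(hsv[...,2]>90)&(np.linalg.norm(X[...,:2]-[.545,.092],axis=-1)<.07)&(X[...,2]<.07)
print(cv2.minAreaRect(X[m][:,:2].astype(np.float32)),np.median(X[m],0))
E
```

```text
((0.5429060459136963, 0.0938667356967926), (0.061007171869277954, 0.1100042462348938), 69.77810668945312) [0.58518543 0.07967389 0.02666229]
```

View pics/s4.png

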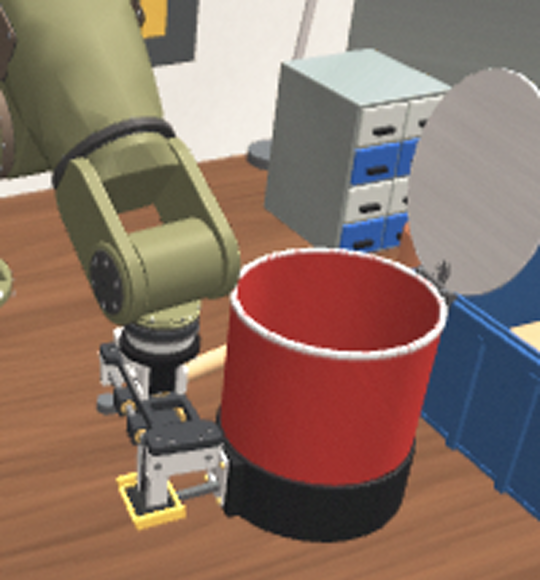

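The lid is open just past upright, and the tread has followed the fingers. I'll push the remaining few millimetres to the end of travel.

>>> arm_command:
  steps: [0.001,-0.0001,0,0,0.022,0.001,-0.0002,0,0,0.022,0.001,-0.0001,0,0,0.022]

```text
clock: 9.85
tcp_pos: [0.5593, 0.089, 0.0351]
orientation: [2.37, 2.062, 0.002]
contact_force: [-9.8, 1.7, 18.8]
opening: 0.0221
```

The sideways force shows it is at the end of its travel, about 19.7 mm across. I'll let it up gently into the catch.

>>> arm_command:
  steps: [0,0,0,0,0.022,0,0,0.001,0,0.022,0,0,0.001,0,0.022,0,0,0.001,0,0.022,0,0,0.001,0,0.022,0,0,0.001,0,0.022,0,0,0.001,0,0.022]

```text
clock: 10.72
tcp_pos: [0.559, 0.0887, 0.0404]
orientation: [2.37, 2.062, 0.001]
contact_force: [-3.3, 0.2, 8.3]
opening: 0.0217
```

>>> arm_command:
  steps: [0,0,0.0007,0,0.022,0,0,0.0007,0,0.022,0,0,0.0007,0,0.022,0,0,0,0,0.022]

```text
clock: 11.22
tcp_pos: [0.559, 0.0886, 0.0423]
orientation: [2.37, 2.062, 0.001]
contact_force: [-3.4, -0.3, 7.7]
opening: 0.0222
```

>>> arm_command:
  steps: [0,0,0.0006,0,0.022,0,0,0.0006,0,0.022,0,0,0.0006,0,0.022]

```text
clock: 11.6
tcp_pos: [0.5589, 0.0886, 0.0434]
orientation: [-2.37, -2.062, 0.0]
contact_force: [0.4, -0.5, -0.0]
opening: 0.022
```

The force has gone to zero, so the pedal is seated. I'll rise clear and on towards the blank, turning 26.5° on the way.

>>> arm_command:
  steps: [0,0,0.003,0,0.022,0,0,0.006,0,0.022,0,-0.005,0.03,0,0.022,0,-0.01,0.05,0,0.022,0,-0.02,0.04,0,0.022]

```text
clock: 12.22
tcp_pos: [0.559, 0.0536, 0.1749]
orientation: [2.369, 2.062, 0.002]
contact_force: [-0.2, -0.3, -0.2]
opening: 0.0221
```

```bash
python3 - <<'E'
from h import *
np.set_printoptions(precision=4,suppress=True)
p=ctrl.read_camera("scene");save(p,"s5.png",(300,60,500,275),2.7)
X=cloud(p)
m=(abs(X[...,0]-.565)<.11)&(abs(X[...,1]-.39)<.13)&(X[...,2]>.26)&(X[...,2]<.46)
P=X[m];print("lid pts",m.sum(),P.min(0),P.max(0))
P=P-np.array([.565,.277,0]);bx=P@np.array([.137,.99,0]);
for z in (.28,.34,.40):
    k=abs(P[:,2]-z)<.02
    if k.any(): print(z,np.median(bx[k]),np.percentile(bx[k],[5,95]))
s=ctrl.read_state();print(s["tcp_pos"])
E
```

```text
lid pts 2771 [0.4775 0.3484 0.2602] [0.675  0.3862 0.4359]
0.28 0.09626816674629061 [0.0942 0.0988]
0.34 0.09041669814712261 [0.0882 0.093 ]
0.4 0.08489696837681589 [0.0824 0.0874]
[0.5607 0.0515 0.1801]
```

View pics/s5.png

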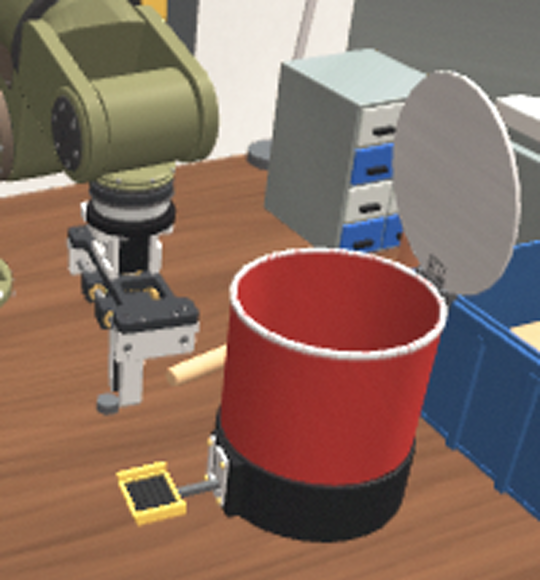

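The pedal is held in the catch and the lid stands open at about 1.48 rad. On to the blank.

>>> arm_command:
  steps: [-0.017,-0.04,0,3.8,0.05,-0.017,-0.04,0,3.8,0.05,-0.017,-0.04,0,3.8,0.05,-0.017,-0.04,0,3.8,0.05,-0.017,-0.04,0,3.8,0.05,-0.017,-0.04,0,3.8,0.05,-0.017,-0.0395,0,3.7,0.05,0,0,-0.05,0,0.05,0,0,-0.05,0,0.05,0,0,0,0,0.05]

```text
clock: 13.52
tcp_pos: [0.4384, -0.2251, 0.0704]
orientation: [-1.832, -2.545, 0.001]
contact_force: [0.7, 0.0, 0.9]
opening: 0.0505
```

```bash
python3 - <<'E'
from h import *
p=ctrl.read_camera("scene");save(p,"s6.png",(150,150,350,300),3.5)
s=ctrl.read_state();M=rot(s["orientation"]);print(s["tcp_pos"],s["opening"],"jaw",np.degrees(np.arctan2(M[1,1],M[0,1])))
E
```

```text
[ 0.43970861 -0.22573427  0.07276246] 0.04981053190674788 jaw 18.531168554684726
```

View pics/s6.png

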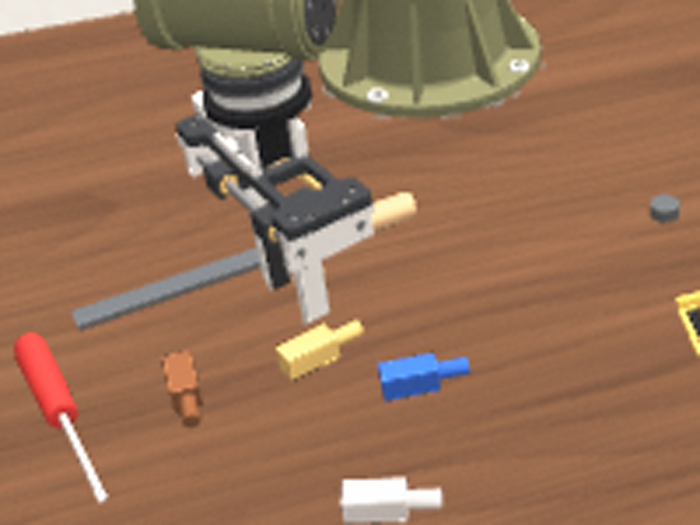

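The jaws are lined up over the brass shank, so I'll go down and grip.

>>> arm_command:
  steps: [0.001,-0.001,-0.02,0,0.05,0.001,-0.001,-0.02,0,0.05,0,0,-0.014,0,0.05,0,0,-0.006,0,0.05,0,0,-0.002,0,0.05,0,0,0,0,0.05]

```text
clock: 14.32
tcp_pos: [0.4422, -0.228, 0.0111]
orientation: [1.834, 2.55, 0.0]
contact_force: [-0.6, -0.9, -0.6]
opening: 0.05
```

>>> arm_command:
  steps: [0,0,0,0,0.01,0,0,0,0,0.01,0,0,0,0,0.01,0,0,0,0,0.01,0,0,0,0,0.01,0,0,0,0,0.01]

```text
clock: 15.08
tcp_pos: [0.4419, -0.2279, 0.0106]
orientation: [1.835, 2.55, -0.0]
contact_force: [-0.4, -0.3, 2.6]
opening: 0.0219
```

It is gripped at 21.9 mm. I'll lift it and carry it over the front half of the mouth.

>>> arm_command:
  steps: [0,0,0.02,0,0.01,0,0,0.05,0,0.01,0,0,0.055,0,0.01,0,0,0.055,0,0.01,0,0,0.055,0,0.01,0,0,0.04,0,0.01,0.0117,0.04,0,-2.65,0.01,0.0117,0.0465,0,-2.65,0.01,0.0117,0.0465,0,-2.65,0.01,0.0117,0.0465,0,-2.65,0.01]

```text
clock: 16.32
tcp_pos: [0.4886, -0.0469, 0.2851]
orientation: [-2.064, -2.367, 0.001]
contact_force: [0.7, -1.4, -2.3]
opening: 0.0219
```

>>> arm_command:
  steps: [0.0117,0.0465,0,-2.65,0.01,0.0117,0.0465,0,-2.65,0.01,0.0117,0.0465,0,-2.65,0.01,0.0117,0.0465,0,-2.65,0.01,0.0117,0.05,0,-2.65,0.01,0.0117,0.0495,0,-2.65,0.01,0,0,0,0,0.01,0,0,0,0,0.01]

```text
clock: 17.32
tcp_pos: [0.5587, 0.2367, 0.2849]
orientation: [-2.37, -2.062, 0.002]
contact_force: [-0.1, 0.2, -3.2]
opening: 0.0217
```

```bash
python3 - <<'E'
from h import *
p=ctrl.read_camera("scene");save(p,"s7.png",(260,20,520,275),2.3)
s=ctrl.read_state();print(s["tcp_pos"],s["opening"],s["contact_force"])
E
```

```text
[0.55876521 0.23628964 0.28528113] 0.021779310816915698 [-0.87915438 -0.45457827 -2.73894492]
```

View pics/s7.png

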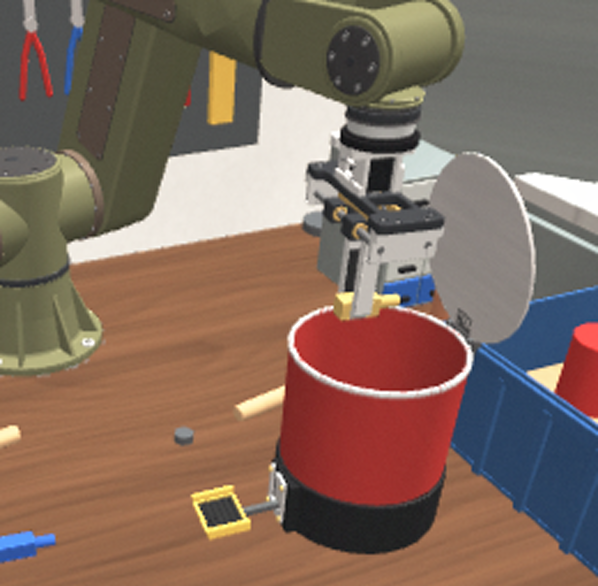

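The brass blank hangs over the front of the mouth, well clear of the lid. I'll lower it a bit into the bin, release, and go back up.

>>> arm_command:
  steps: [0,0,-0.03,0,0.01,0,0,-0.035,0,0.01,0,0,-0.025,0,0.01,0,0,0,0,0.01,0,0,0,0,0.05,0,0,0,0,0.05,0,0,0,0,0.05,0,0,0,0,0.05,0,0,0.04,0,0.04,0,0,0.05,0,0.022]

```text
clock: 18.62
tcp_pos: [0.5585, 0.237, 0.286]
orientation: [-2.37, -2.061, 0.003]
contact_force: [0.2, -0.6, 0.4]
opening: 0.0332
```

```bash
python3 - <<'E'
from h import *
np.set_printoptions(precision=4,suppress=True)
p=ctrl.read_camera("top");X=cloud(p);hsv=cv2.cvtColor(p["frame"],cv2.COLOR_RGB2HSV).astype(int)
yel=(hsv[...,0]>20)&(hsv[...,0]<34)&(hsv[...,1]>110)&(hsv[...,2]>90)
t=yel&(np.linalg.norm(X[...,:2]-[.559,.09],axis=-1)<.06)&(X[...,2]>.005)
print("tread",t.sum(),cv2.minAreaRect(X[t][:,:2].astype(np.float32)),np.median(X[t],0))
i=yel&(np.linalg.norm(X[...,:2]-[.565,.277],axis=-1)<.095)
print("in bin yellow",i.sum(),np.median(X[i],0) if i.any() else "")
s=ctrl.read_state();print(s["tcp_pos"],s["opening"],s["contact_force"])
E
```

```text
tread 167 ((0.5616585612297058, 0.08713312447071075), (0.05372357368469238, 0.07415568828582764), 78.3528823852539) [0.5598 0.0887 0.0351]
in bin yellow 15 [0.5622 0.2215 0.1022]
[0.5598 0.2375 0.2941] 0.029646537219358494 [ 1.2819 -0.2312  5.6132]
```

The blank is in the bin (yellow seen inside at z≈0.10) and the pedal is still caught at (0.560, 0.089). I'll go back to the pedal.

>>> arm_command:
  steps: [0,-0.04,0,0,0.022,0,-0.055,0,0,0.022,0,-0.04,0,0,0.022,-0.0005,-0.0138,0,0,0.022,0,0,-0.05,0,0.022,0,0,-0.06,0,0.022,0,0,-0.06,0,0.022,0,0,-0.04,0,0.022,0,0,-0.016,0,0.022,0,0,0,0,0.022]

```text
clock: 19.92
tcp_pos: [0.5585, 0.0888, 0.0596]
orientation: [-2.37, -2.062, 0.001]
contact_force: [0.5, 0.5, 0.4]
opening: 0.022
```

```bash
python3 - <<'E'
from h import *
p=ctrl.read_camera("scene");save(p,"s8.png",(300,60,500,275),2.7)
s=ctrl.read_state();print(s["tcp_pos"],s["opening"],s["contact_force"])
E
```

```text
[0.55905253 0.08871217 0.06072964] 0.022401178706592025 [-0.20346343  0.4867408  -0.14137034]
```

View pics/s8.png

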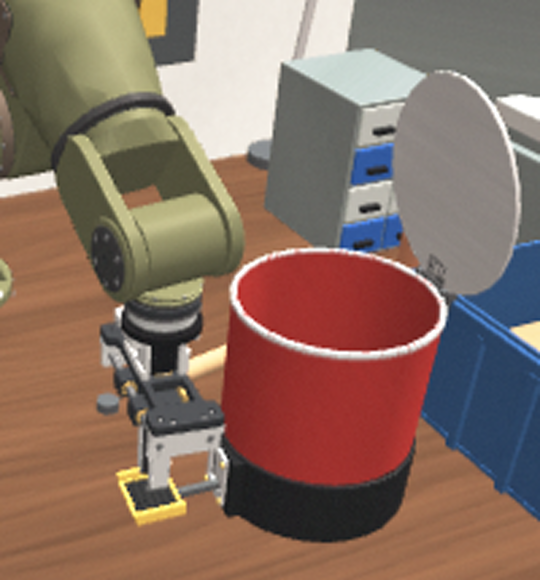

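The fingers are again over the pad. I'll press gently out of the catch down to the stop at about 0.035.

>>> arm_command:
  steps: [0,0,-0.006,0,0.022,0,0,-0.005,0,0.022,0,0,-0.003,0,0.022,0,0,-0.001,0,0.022,0,0,-0.001,0,0.022,0,0,-0.001,0,0.022,0,0,-0.001,0,0.022,0,0,-0.001,0,0.022]

```text
clock: 20.98
tcp_pos: [0.5586, 0.0884, 0.0413]
orientation: [2.37, 2.062, 0.001]
contact_force: [-4.2, 0.1, 8.5]
opening: 0.0221
```

>>> arm_command:
  steps: [0,0,-0.001,0,0.022,0,0,-0.001,0,0.022,0,0,-0.001,0,0.022,0,0,-0.001,0,0.022]

```text
clock: 21.48
tcp_pos: [0.5586, 0.0885, 0.0373]
orientation: [2.37, 2.062, 0.001]
contact_force: [-4.2, 1.1, 9.2]
opening: 0.022
```

>>> arm_command:
  steps: [0,0,-0.0008,0,0.022,0,0,-0.0008,0,0.022]

```text
clock: 21.72
tcp_pos: [0.5587, 0.0887, 0.0358]
orientation: [2.37, 2.062, 0.002]
contact_force: [-3.5, 2.0, 11.8]
opening: 0.0221
```

>>> arm_command:
  steps: [0,0,-0.0006,0,0.022,0,0,-0.0005,0,0.022]

```text
clock: 21.98
tcp_pos: [0.5587, 0.0887, 0.0351]
orientation: [2.37, 2.062, 0.002]
contact_force: [-6.7, 2.0, 16.8]
opening: 0.0219
```

At the stop with 17 N. Now I'll slide back 20 mm.

>>> arm_command:
  steps: [-0.002,0.0003,0,0,0.022,-0.002,0.0003,0,0,0.022,-0.002,0.0003,0,0,0.022,-0.002,0.0002,0,0,0.022,-0.002,0.0003,0,0,0.022]

```text
clock: 22.6
tcp_pos: [0.5499, 0.0899, 0.0355]
orientation: [2.369, 2.06, 0.006]
contact_force: [1.5, 1.6, 12.2]
opening: 0.0219
```

>>> arm_command:
  steps: [-0.002,0.0003,0,0,0.022,-0.002,0.0003,0,0,0.022,-0.002,0.0003,0,0,0.022,-0.0015,0.0002,0,0,0.022]

```text
clock: 23.1
tcp_pos: [0.5424, 0.091, 0.0355]
orientation: [2.369, 2.06, 0.006]
contact_force: [1.5, -0.4, 12.1]
opening: 0.0221
```

>>> arm_command:
  steps: [-0.001,0.0001,0,0,0.022,-0.001,0.0002,0,0,0.022,-0.001,0.0001,0,0,0.022]

```text
clock: 23.48
tcp_pos: [0.5394, 0.0914, 0.0355]
orientation: [2.369, 2.06, 0.006]
contact_force: [1.7, 0.8, 12.4]
opening: 0.022
```

>>> arm_command:
  steps: [-0.001,0.0001,0,0,0.022,-0.001,0.0001,0,0,0.022]

```text
clock: 23.72
tcp_pos: [0.5382, 0.0915, 0.0358]
orientation: [2.368, 2.059, 0.008]
contact_force: [6.6, -2.2, 10.7]
opening: 0.022
```

The end of travel is felt again, so the shift is at 0. I'll ease up slowly, watching that the pedal follows beyond the catch height.

>>> arm_command:
  steps: [0,0,0.001,0,0.022,0,0,0.002,0,0.022,0,0,0.002,0,0.022,0,0,0.002,0,0.022,0,0,0.002,0,0.022,0,0,0.002,0,0.022,0,0,0.002,0,0.022]

```text
clock: 24.6
tcp_pos: [0.5378, 0.091, 0.0485]
orientation: [2.368, 2.059, 0.006]
contact_force: [5.0, -4.6, 8.6]
opening: 0.0222
```

>>> arm_command:
  steps: [0.0005,0,0.002,0,0.022,0,0,0.002,0,0.022,0,0,0.002,0,0.022,0,0,0.002,0,0.022,0,0,0.002,0,0.022,0,0,0.002,0,0.022,0,0,0.002,0,0.022,0,0,0.002,0,0.022,0,0,0.002,0,0.022,0,0,0.002,0,0.022]

```text
clock: 25.85
tcp_pos: [0.538, 0.0916, 0.0684]
orientation: [2.369, 2.06, 0.006]
contact_force: [4.3, 1.8, 9.2]
opening: 0.022
```

>>> arm_command:
  steps: [0,0,0.002,0,0.022,0,0,0.002,0,0.022,0,0,0.002,0,0.022,0,0,0.002,0,0.022,0,0,0.002,0,0.022,0,0,0.001,0,0.022,0,0,0.001,0,0.022,0,0,0.001,0,0.022,0,0,0.001,0,0.022,0,0,0.001,0,0.022]

```text
clock: 27.1
tcp_pos: [0.5375, 0.0922, 0.083]
orientation: [2.369, 2.061, 0.005]
contact_force: [2.8, 6.6, 6.1]
opening: 0.0223
```

>>> arm_command:
  steps: [0,0,0.001,0,0.022,0,0,0.001,0,0.022,0,0,0.001,0,0.022,0,0,0.001,0,0.022]

```text
clock: 27.6
tcp_pos: [0.5371, 0.092, 0.0867]
orientation: [2.37, 2.061, 0.004]
contact_force: [0.9, 1.8, 2.2]
opening: 0.0216
```

Nearly unloaded. I'll ease off the last bit, rise clear, and look.

>>> arm_command:
  steps: [0,0,0.001,0,0.022,0,0,0.001,0,0.022,0,0,0.001,0,0.022,0,0,0.002,0,0.022,0,0,0.01,0,0.022,0,-0.01,0.04,0,0.022,0,-0.04,0.04,0,0.022,-0.02,-0.05,0.02,0,0.022,-0.02,-0.05,0,0,0.022,0,0,0,0,0.022]

```text
clock: 28.85
tcp_pos: [0.4956, -0.061, 0.2019]
orientation: [2.373, 2.057, 0.001]
contact_force: [0.0, -0.9, 0.6]
opening: 0.0217
```

```bash
python3 - <<'E'
from h import *
np.set_printoptions(precision=4,suppress=True)
a=ctrl.read_camera("scene");b=ctrl.read_camera("top");X=cloud(b);hsv=cv2.cvtColor(b["frame"],cv2.COLOR_RGB2HSV).astype(int)
yel=(hsv[...,0]>20)&(hsv[...,0]<34)&(hsv[...,1]>110)&(hsv[...,2]>90)
t=yel&(np.linalg.norm(X[...,:2]-[.54,.09],axis=-1)<.06)&(X[...,2]>.02)
print("tread",cv2.minAreaRect(X[t][:,:2].astype(np.float32)),np.median(X[t],0))
l=np.linalg.norm(X[...,:2]-[.565,.277],axis=-1)<.08;print("lid z",np.percentile(X[l][:,2],[5,50,95]))
save(a,"s9.png")
s=ctrl.read_state();print(s["clock"],s["tcp_pos"],s["contact_force"])
E
```

```text
tread ((0.5399972796440125, 0.09212995320558548), (0.051606036722660065, 0.06818316876888275), 82.38199615478516) [0.5394 0.0932 0.0785]
lid z [0.2361 0.2408 0.2458]
28.95 [ 0.4965 -0.0586  0.2014] [-0.3741 -0.3723  0.2845]
```

View pics/s9.png

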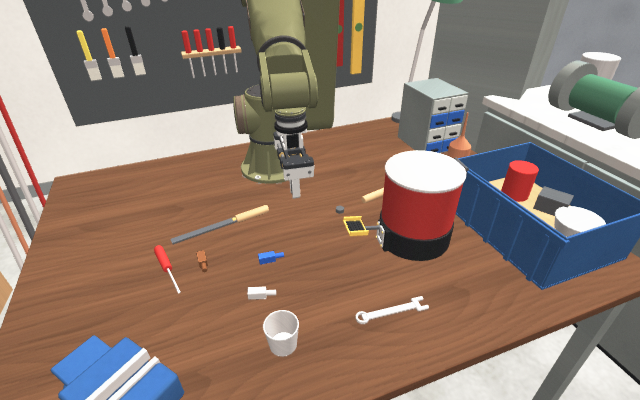

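The lid is shut at (425,170), the pedal is up at (355,226), the brass blank is gone from the bench, and everything else is where it lay. I'll hand the job in.

```bash
python3 -c "
from workcell import ctrl
print(ctrl.finish_job())"
```

```text
the job is handed in; nothing more can be done
None
```

The brass blank is in the scrap bin, the lid is shut, and the job is handed in; the simulator gave no verdict.

- **Opening:** I pressed the pedal slowly and felt the stop 51 mm down, at about 17 N. I slid it about 20 mm into the catch, and the force fell to zero when it seated. The lid stood open at about 1.48 rad.
- **Blank:** I gripped the brass blank (21.9 mm across), lowered it into the front of the mouth and let go. The top camera then showed yellow inside the bin at about 0.10 m.
- **Closing:** I pressed to the stop again, slid the pedal back to zero and eased it up at 8–16 mm/s. The pedal stayed under load until it was fully up, so the lid did not fall.

**Last checks:**
- The tread is back where it started, 78 mm high by the camera, and the lid lies level at 0.24 m.
- The steel blank and the other things show no movement in the final picture, which I judged by eye.
- The arm was clear of everything at 29 s, well under the 72 s limit.
- The highest force I read was about 21 N, sideways push included. Force is only reported at the end of each move, so brief peaks in between would not show.
- No check failed. The one disagreement was early on: the network placed the blank about 5 mm from my own measurement. I used mine, and the grasp held.

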